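Press the retaining clip onto the gearbox axle

ROBOT

A 6-joint arm with a two-finger parallel gripper is mounted at the origin on the work surface. World frame = base frame: x ahead of the robot, y to its left, z up, the work surface at z = 0. Lengths are in m, angles in rad, forces in N, time in s.
With the tool pointing down it reaches from about 0.35 to 0.775 m from the base axis. Payload 5.5 kg.
Tool frame: the origin (TCP) lies between the finger pads; the fingertips stand env.nose_length ahead of it and the grasp point (between the pads) lies 8 mm behind it (env.nose_length is the distance from the TCP to the fingertips, in m); z points along the fingers, y is the direction in which the jaws open and shut (so a half turn about z gives the same grasp; the last joint's range is limited). The gripper opens to 85 mm and grips with 20 to 120 N. Pads are 22 mm wide; open, the fingers measure 114 mm over their backs; the gripper's body (76 mm by 85 mm) begins 54 mm behind the grasp point. The pads swing forward as they close: fully open they stand 13 mm farther back than shut.
Start: joints at [-1.477, 0.313, 0.046, 1.304, 0, 1.431], TCP at [0.133, -0.559, 0.242] pointing down, gripper open.
Joint ranges: [-2.76, 2.76], [-0.86, 1.69], [-1.03, 1.26], [-2.2, 2.34], [-1.47, 1.5], [-3.14, 3.14]. Speed limits (rad/s): [2.57, 2.57, 3.14, 3.14, 3.14, 3.14].

INTERFACE

Orientations are given as a unit quaternion [w, x, y, z].
In Python, from workcell import env gives the robot as it stands. The module is installed in compiled form; this text tells all that it offers.
- The arm moves only by the shell command python3 -m creep 'ROWS' [FORCE]. ROWS is a JSON object of lists of equal length, an entry for each row: "hand": the finger opening in mm, from 0 to 85.4; "delta_pos": the shift along the tool's x, y, z scaled (see below), a list of three; "turn": the turn about the tool's z scaled (see below). In form: {"hand": [hand, ...], "delta_pos": [[dx, dy, dz], ...], "turn": [turn, ...]}. A call has exactly 5 rows; each row shifts and turns the commanded pose from where the row before left it, along the tool's axes as they then stand; what a row does not reach is not made up. The controller multiplies each number of a shift by 0.8 m and each number of a turn by 5 degrees. A row lasts 1/12 s, in which the tool goes at most 41.7 mm and 7.16 degrees, less where a joint would pass 70% of its speed; a pose out of reach is approached as far as the arm can. A call with a number of a shift or a turn outside -1 to 1 is refused whole. A call with a gripper value outside its range is refused whole. The fingers move at their own pace and stop on an object; FORCE is the grip in N (left out, the last holds). Time passes only in rows, so rows that do not move let the fingers close, or fill a call up. It gives the time, the measured TCP pose, the force and the opening at its end, in the units of the state.
- env.get_state(): the state, without advancing time (a new reading comes with each control period).
- env.read_camera(name): name is "side" or "top" or "wrist"; returns a dict with "pixels" (400x640x3 uint8, red, green, blue), "depth" (400x640 float32, m along the optical axis (not along the pixel's ray), 0 where there is no reading), "fx", "fy", "cx", "cy" (pixels), "origin" and "orientation" of the camera in the world. Camera axes: x right, y down, z forward; pixel columns grow to the right and rows downward; lengths in m; the calibration is good to about 2 mm. A picture is of the moment at which its call begins.
- env.hand_in(): hands the job in, once; it reports no verdict.
Trained networks look in the newest picture that a camera, given by its name, has taken for a name from the list of things; names that differ only in an ending like _2 or _b are one class to them, and where a whole thing is asked for, a point or a joint stands for the part that bears it (a point fixed in the world has none). Each returns a list of dicts, best first, with "score" (0 to 1); they miss things now and then, are a little off and sometimes report something else, mostly with a low value. They report only what shows in the picture. A call takes as long as a camera call. They do not tell look-alikes from the thing itself.
- env.find_in(camera, target): "location" ([row, column] in pixels, amid what is visible of it).
- env.pinpoint(camera, target): "location" ([row, column] in pixels: a listed point, or the origin of a listed thing).
The state is a dict: "clock": time; "joint_pos": joint angles; "qvel": joint speeds; "tau": joint torques, N m; "tcp_pos": TCP position; "orientation": TCP orientation; "wrist_force": force on the tool from outside, world axes, zero at the start; "ft_torque": the same for the moment, N m; "finger_gap": finger opening in m.
Only numpy, scipy, OpenCV 4.12 (cv2) and the standard library are available. Lean on these libraries where they do the work, as an engineer would, in place of code of your own. Each camera call takes 0.05 s, during which the arm holds its last target.

TASK

Take the smallest of the three steel spring clips out of the slotted stand by its tab and press it sideways from above onto the axle of the model-car gearbox, so that it snaps fully home into the groove, and let go. You will have to feel along the axle for the groove: never bear down harder than about 2.5 kg on the axle, and leave the two larger clips in the stand.

Things in the scene. Friction and masses are not known exactly. Their poses are not given: they have to be found in the camera images.
- clip_grip (a point): Smallest clip (steel, about 45 g): grasp point on its upright tab, 16 mm wide (x), 8 thick (y), 34 tall (z up), reaching 20.5 mm below this point and 13.5 above. It starts upright in a slot of the stand, arms down, and lifts straight out. Grip firmly (60 N) across the 16 mm, fingers beside the tab, tips above the crown (top of crown 20.5 mm below this point).
- clip_ring (a point): Ring centre of the smallest clip, 30 mm below clip_grip, same axes; y is the line of the shaft it holds. On the axle's axis when seated; 11.5 mm above the axis when the clip rests on the full-diameter axle; 7 mm above when it rests unpressed in the groove. From there the push rises to about 5 to 9 N and it snaps down from about 3 mm. It cannot pass over the full diameter.
- clip_noses (a point): Midway between the clip's two springy noses, 3.4 mm below clip_ring. Noses: 2 mm radius, 7.8 mm apart in the clear, each on an arm that springs outwards up to 2 mm. The arms are 4.6 mm thick along y, 18.4 mm over all in x, and end 2.6 mm below this point; the crown's underside is 8.4 mm above it.
- gearbox: Model-car gearbox, black housing with steel motor can, on an aluminium base plate 140 x 120 x 10 mm, fixed to the table. Origin on the table below the centre of the bearing's outer face; z up; the axle stands out along -y. Housing: 70 mm wide (x), from 8 to 72 mm behind the bearing face (+y), top 116 mm up.
- bearing (a point): Centre of the bearing's outer face, on the axle's axis, 85 mm above the table, axes as the gearbox's. The level steel axle, 16 mm in diameter, stands out of it along -y. A white toothed wheel of 35 mm diameter sits round the axle next to the bearing, 1 to 7 mm out.
- axle_mid (a point): Fixed point on the axle's axis 45 mm out from the bearing, same axes. The axle stands in or out differently each time (and is too tight to shift): its one groove, 6 mm wide, floor 10 mm in diameter, has its middle anywhere within 14 mm of this point along y, always 13 mm in from the axle's outer end.
- stand: Slotted aluminium block, 60 (x) x 150 (y) x 22 mm, fixed. Origin at the centre of its underside, z up. Three slots along x, 5.5 mm wide and 12 mm deep, at y = -45, 0 and 45 mm; one clip stands in each, in any order, the clip's x along the slot.
- midclip_grip (a point): The middle clip, 27.4 mm wide, tab 22 x 8 x 34 mm: point on its tab, 13.5 mm below the top. Stays in the stand.
- bigclip_grip (a point): The largest clip, 36.4 mm wide, tab 28 x 8 x 34 mm: point on its tab, 13.5 mm below the top. Stays in the stand.
Things that resemble listed ones, but are neither listed nor needed, are in the scene too. Leave any green or turquoise look-alike of the part that bears clip_grip alone.

How it is judged:
On the way, in this order (a step that is already met when the one before it is completed fails the run):
1. the smallest clip is lifted clear of the stand (z of clip_ring in the frame of stand above 0.045 m), for 0.1 s.
2. the clip is seated in the axle's groove and grips it (z of clip_ring in the frame of bearing between -0.0015 and 0.0015 m and x of clip_ring in the frame of bearing between -0.002 and 0.002 m and y of clip_ring in the frame of bearing between -0.062 and -0.028 m and angle between the y axis of clip_ring and the y axis of bearing, either way round below 0.45 rad and contact force between clip and gearbox above 0.5 N), for 0.2 s.
At the end, for the whole second after the job is handed in: The smallest clip sits in the axle's groove and grips it (over 0.5 N), let go: ring centre within 1.5 mm in height and 2 mm sideways of the axis, 28 to 62 mm out from the bearing, square across the axle within 0.45 rad; the larger clips stand where they were (within 20 mm) (all of step 2 and distance of each of midclip_grip, bigclip_grip from where it was at the start of the episode below 0.02 m); the robot touches nothing.
It fails at once if the clip is pressed on the axle or gearbox with more than 30 N (contact force between clip and gearbox above 30 N).
It fails at once if the fingers push on the gearbox or axle with more than 30 N (contact force between the fingers and gearbox above 30 N).
It fails at once if a larger clip is taken out of the stand or knocked over (distance of any of midclip_grip, bigclip_grip from where it was at the start of the episode above 0.02 m).
It also fails if it takes over 72 s, if anything falls off the work surface, if the arm or the gripper's body presses on something with over 40 N, if the wrist force passes 120 N, or if a joint passes its speed limit or range.

## Working session

There is one attempt and no reset: what is moved stays moved. The work goes in short steps, Python scripts to look and compute and a shell command to move; the robot and the scene stay as the last step left them, time stands still between calls to the robot, and variables do not carry over. Pictures are saved under pics/ and viewed, and the job is handed in when it is done.

```bash
mkdir -p pics; cat > h.py <<'E'
from workcell import env
import numpy as np, cv2
from scipy.spatial.transform import Rotation as R
def rot(q): return R.from_quat([q[1],q[2],q[3],q[0]])
def cam(n,save=None):
    c=env.read_camera(n)
    if save: cv2.imwrite('pics/'+save,c['pixels'][:,:,::-1])
    return c
def pt(c,r,col,d=None):
    if d is None:
        d=c['depth'][int(round(r)),int(round(col))]
    p=np.array([(col-c['cx'])/c['fx']*d,(r-c['cy'])/c['fy']*d,d])
    return rot(c['orientation']).apply(p)+np.array(c['origin'])
def pix(c,p):
    q=rot(c['orientation']).inv().apply(np.array(p)-np.array(c['origin']))
    return q[1]/q[2]*c['fy']+c['cy'],q[0]/q[2]*c['fx']+c['cx'],q[2]
def zplane(c,r,col,z):
    a=pt(c,r,col,1.0);o=np.array(c['origin']);t=(z-o[2])/(a-o)[2];return o+t*(a-o)
E
python3 - <<'E'
from h import *
np.set_printoptions(precision=4,suppress=True)
print(env.get_state(),env.nose_length)
for n in ['side','top','wrist']:
    c=cam(n,n+'0.png');print(n,c['origin'],c['orientation'],c['fx'],c['cx'],c['cy'])
    for t in ['clip_grip','clip_ring','midclip_grip','bigclip_grip','gearbox','bearing','axle_mid','stand']:
        print(t,[(round(a['score'],2),[round(x) for x in a['location']],pt(c,*a['location'])) for a in env.pinpoint(n,t)[:4]])
E
```

```text
{'clock': 0.0, 'joint_pos': array([-1.4766,  0.314 ,  0.045 ,  1.3036, -0.    ,  1.4312]), 'qvel': array([-0.0002,  0.0004,  0.0004, -0.    ,  0.0002,  0.0007]), 'tau': array([ -0.0024, -48.0625,  29.8537,   0.0195,  -0.0001,   0.    ]), 'tcp_pos': array([ 0.1331, -0.5589,  0.2414]), 'orientation': array([-0.0009,  0.9932,  0.1166,  0.    ]), 'wrist_force': array([-0.4236,  0.2992,  0.3097]), 'ft_torque': array([-0.0446, -0.0767, -0.0225]), 'finger_gap': 0.0850194599046909} 0.011
side [ 0.2801 -0.5074  0.5628] [-0.3596  0.8761 -0.2944  0.1286] 391.35706907295946 324.40301375095913 198.7699869043047
clip_grip [(0.74, [282, 371], array([ 0.5429, -0.2931,  0.0537])), (0.65, [258, 400], array([ 0.6216, -0.2787,  0.0354])), (0.5, [278, 418], array([ 0.6075, -0.3291,  0.0479]))]
clip_ring [(0.7, [295, 370], array([ 0.5414, -0.2963,  0.0224])), (0.52, [267, 396], array([ 0.6201, -0.2778,  0.0089])), (0.51, [294, 413], array([ 0.6102, -0.3281,  0.0002]))]
midclip_grip [(0.5, [306, 385], array([ 0.5276, -0.3383,  0.0616]))]
bigclip_grip [(0.6, [262, 348], array([ 0.5341, -0.2487,  0.062 ]))]

[... 747 characters left out ...]
[ 0.6339, -0.2742,  0.0013])), (0.59, [174, 424], array([ 0.614 , -0.3291, -0.0012]))]
midclip_grip [(0.48, [214, 438], array([ 0.5328, -0.3306,  0.0651]))]
bigclip_grip [(0.61, [216, 382], array([ 0.5359, -0.2412,  0.0364]))]
gearbox [(0.94, [240, 207], array([0.4994, 0.0552, 0.087 ]))]
bearing [(0.96, [238, 193], array([0.5043, 0.0755, 0.0931]))]
axle_mid [(0.77, [246, 212], array([0.4898, 0.044 , 0.0959]))]
stand [(0.74, [213, 406], array([ 0.541 , -0.2857,  0.0216]))]
wrist [ 0.2073 -0.5423  0.3729] [ 0.1196  0.7752 -0.613  -0.0945] 347.92185942324363 325.23471865822285 209.86144175379883
clip_grip []
clip_ring []
midclip_grip []
bigclip_grip []
gearbox []
bearing []
axle_mid []
stand []
```

View pics/side0.png

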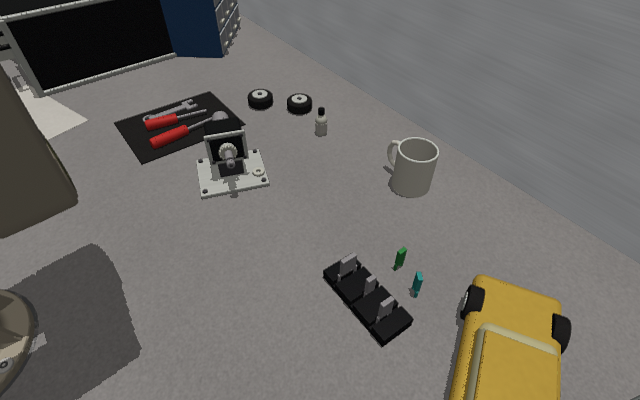

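View pics/top0.png

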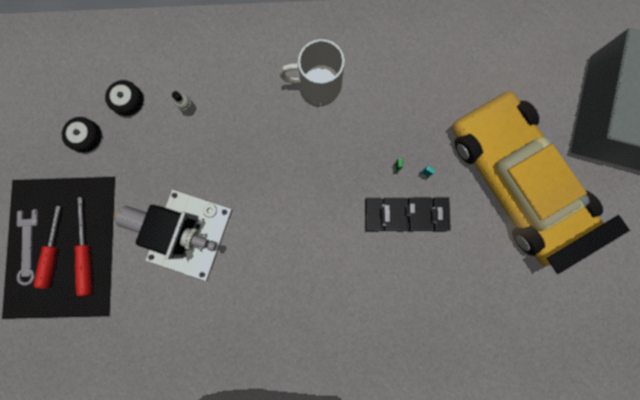

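```bash
python3 - <<'E'
import cv2
a=cv2.imread('pics/side0.png')[230:330,310:450];b=cv2.imread('pics/top0.png')[150:250,350:490]
import numpy as np
cv2.imwrite('pics/crop0.png',cv2.resize(np.vstack([a,b]),None,fx=3,fy=3,interpolation=cv2.INTER_CUBIC))
E
```

```text
(no output)
```

View pics/crop0.png

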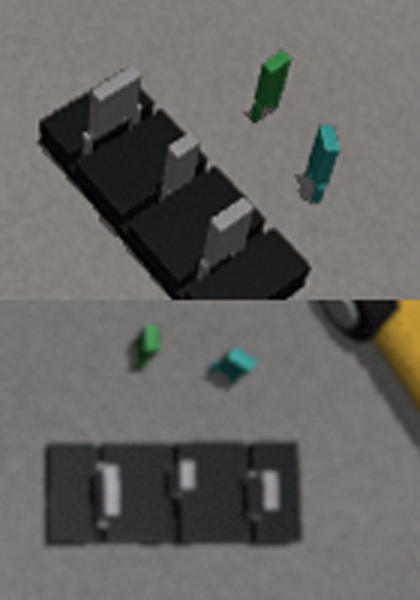

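The smallest clip could be confused with the green (side 258,400) and turquoise (278,418) look-alikes and with the larger clips in the outer slots (262,348 and 306,385). The crop shows the middle-slot clip is the narrowest steel tab, so I choose side (282,371) / top (207,410).

```bash
python3 - <<'E'
from h import *
np.set_printoptions(precision=4,suppress=True)
s=env.get_state();print(rot(s['orientation']).as_matrix())
c=cam('top')
P=[]
H,W=c['depth'].shape
g=c['pixels'].astype(int)
# world cloud
v,u=np.mgrid[0:H,0:W];d=c['depth']
X=np.stack([(u-c['cx'])/c['fx']*d,(v-c['cy'])/c['fy']*d,d],-1).reshape(-1,3)
Wd=(rot(c['orientation']).apply(X)+c['origin']).reshape(H,W,3)
# stand top
m=(Wd[...,2]>.015)&(Wd[...,2]<.03)&(u>350)&(u<465)&(v>185)&(v<245)&(d>0)
r=cv2.minAreaRect(Wd[m][:,:2].astype(np.float32));print('stand',r)
for nm,(u0,u1) in dict(big=(375,395),small=(400,418),mid=(430,448)).items():
    m=(Wd[...,2]>.050)&(u>=u0)&(u<u1)&(v>190)&(v<235)&(d>0)
    q=Wd[m];print(nm,m.sum(),q.mean(0),cv2.minAreaRect(q[:,:2].astype(np.float32)))
# axle: points z ~ .08-.1 and near
for p in [(0.5,0.06,0.085)]: print(pix(c,p))
crop=c['pixels'][190:290,110:240,::-1]
cv2.imwrite('pics/gear0.png',cv2.resize(crop,None,fx=6,fy=6,interpolation=cv2.INTER_CUBIC))
m=(Wd[...,2]>.08)&(Wd[...,2]<.1)&(u>195)&(u<240)&(v>225)&(v<265)&(d>0)
print(Wd[m])
E
```

```text
[[ 0.9728  0.2317 -0.    ]
 [ 0.2317 -0.9728 -0.0001]
 [-0.      0.0001 -1.    ]]
stand ((0.5405409932136536, -0.2898644208908081), (0.15040384232997894, 0.05836590752005577), 88.32767486572266)
big 108 [ 0.5382 -0.2438  0.0665] ((0.5386654138565063, -0.24443918466567993), (0.007835927419364452, 0.028305239975452423), 88.45577239990234)
small 53 [ 0.5459 -0.2891  0.0591] ((0.5461573004722595, -0.28960344195365906), (0.015525374561548233, 0.008407763205468655), 0.2527821362018585)
mid 90 [ 0.5353 -0.3333  0.0621] ((0.5354712009429932, -0.33415529131889343), (0.008244683034718037, 0.021437501534819603), 85.89616394042969)
(np.float64(240.11927286709147), np.float64(204.05341133796895), np.float64(0.6427656377736662))
[[0.5184 0.0722 0.0891]
 [0.5187 0.0722 0.084 ]
 [0.517  0.0733 0.0856]
 [0.5152 0.0727 0.0877]
 [0.5154 0.0726 0.0828]
 [0.5137 0.0733 0.0856]
 [0.5122 0.0745 0.0819]
 [0.5107 0.0751 0.0801]
 [0.5086 0.0719 0.0897]
 [0.5086 0.0711 0.0871]
 [0.5069 0.0716 0.0905]
 [0.5069 0.0707 0.0883]
 [0.5069 0.069  0.0884]
 [0.5068 0.067  0.0895]
 [0.5069 0.0665 0.0859]
 [0.5052 0.0715
[... 3965 characters left out ...]
68]
 [0.4888 0.0613 0.0862]
 [0.4887 0.0593 0.0871]
 [0.4888 0.0591 0.0824]
 [0.4885 0.0515 0.0913]
 [0.4884 0.0502 0.0901]
 [0.4883 0.0476 0.0934]
 [0.4884 0.0469 0.0903]
 [0.4883 0.0445 0.0928]
 [0.4882 0.0428 0.0932]
 [0.4883 0.0426 0.0881]
 [0.4882 0.0416 0.0858]
 [0.4869 0.0519 0.09  ]
 [0.4868 0.0498 0.0915]
 [0.4868 0.0482 0.0913]
 [0.4867 0.046  0.0935]
 [0.4867 0.0452 0.0904]
 [0.4866 0.0427 0.0933]
 [0.4866 0.0427 0.0878]
 [0.4867 0.043  0.0809]
 [0.4853 0.0531 0.0859]
 [0.4852 0.0501 0.0904]
 [0.4852 0.0488 0.0893]
 [0.4851 0.047  0.0897]
 [0.4851 0.0451 0.0909]
 [0.485  0.0439 0.0891]
 [0.485  0.0435 0.0849]
 [0.4836 0.0483 0.0851]
 [0.4835 0.0456 0.0889]
 [0.4835 0.045  0.0853]]
```

View pics/gear0.png

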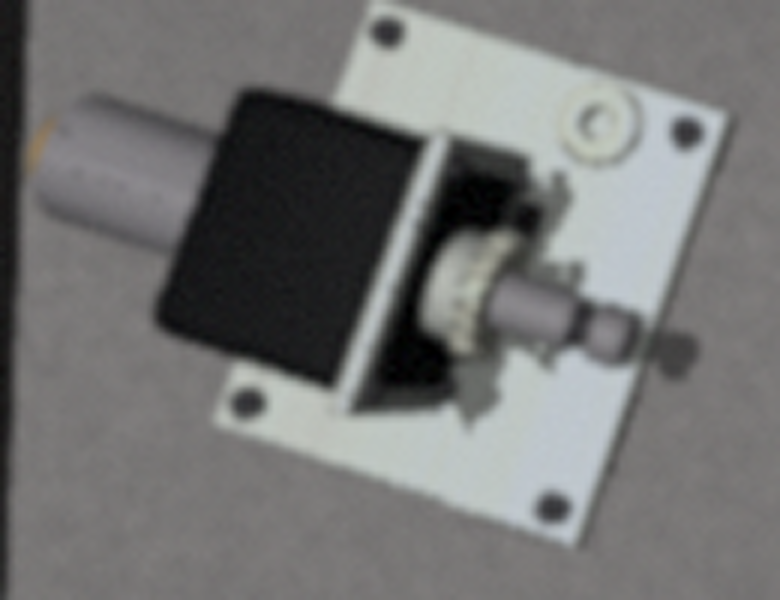

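```bash
python3 -m creep '{"hand":[85,85,85,85,85],"delta_pos":[[0.0387,-0.0139,0],[0.0387,-0.0139,0],[0.0387,-0.0139,0],[0.0387,-0.0139,0],[0.0387,-0.0139,0]],"turn":[0,0,0,0,0]}' 60
python3 -m creep '{"hand":[85,85,85,85,85],"delta_pos":[[0.0387,-0.0139,0],[0.0387,-0.0139,0],[0.0387,-0.0139,0],[0.0387,-0.0139,0],[0.0387,-0.0139,0]],"turn":[0,0,0,0,0]}'
python3 -m creep '{"hand":[85,85,85,85,85],"delta_pos":[[0.0387,-0.0139,0],[0.0387,-0.0139,0],[0.0387,-0.0139,0],[0.0387,-0.0139,0],[0.0387,-0.0139,0]],"turn":[0,0,0,0,0]}'
python3 -m creep '{"hand":[60,60,60,60,60],"delta_pos":[[0,0,0],[0,0,0],[0,0,0],[0,0,0],[0,0,0]],"turn":[-1,-1,-1,-1,-1]}'
python3 -m creep '{"hand":[60,60,60,60,60],"delta_pos":[[0,0,0],[0,0,0],[0,0,0],[0,0,0],[0,0,0]],"turn":[-1,-1,-1,-1,-1]}'
python3 -m creep '{"hand":[60,60,60,60,60],"delta_pos":[[0,0,0],[0,0,0],[0,0,0],[0,0,0],[0,0,0]],"turn":[-1,-1,-1,-1,-1]}'
python3 - <<'E'
from h import *
np.set_printoptions(precision=4,suppress=True)
s=env.get_state();print(s['clock'],s['tcp_pos'],s['wrist_force'],s['joint_pos'],rot(s['orientation']).as_matrix())
c=cam('wrist','w1.png');print(c['origin'])
for t in ['clip_grip','midclip_grip','bigclip_grip','stand']:
        print(t,[(round(a['score'],2),[round(x) for x in a['location']],pt(c,*a['location'])) for a in env.pinpoint('wrist',t)[:4]])
d=c['depth'];H,W=d.shape;v,u=np.mgrid[0:H,0:W]
X=np.stack([(u-c['cx'])/c['fx']*d,(v-c['cy'])/c['fy']*d,d],-1).reshape(-1,3)
Wd=(rot(c['orientation']).apply(X)+c['origin']).reshape(H,W,3)
for nm,y in dict(big=-.244,small=-.2893,mid=-.3335).items():
    m=(Wd[...,2]>.056)&(Wd[...,2]<.075)&(abs(Wd[...,1]-y)<.02)&(abs(Wd[...,0]-.54)<.05)&(d>0)
    if m.sum()>5:
        q=Wd[m];print(nm,m.sum(),q.mean(0),cv2.minAreaRect(q[:,:2].astype(np.float32)))
E
```

```text
clock: 1.82
tcp_pos: [0.2719, -0.4686, 0.2424]
orientation: [0.0, 0.993, 0.116, 0.0]
wrist_force: [1.3, -0.3, 0.8]
finger_gap: 0.0847
clock: 2.23
tcp_pos: [0.4099, -0.3784, 0.2425]
orientation: [0.0, 0.993, 0.117, 0.0]
wrist_force: [1.0, -0.3, -0.2]
finger_gap: 0.0846
clock: 2.65
tcp_pos: [0.5476, -0.2884, 0.2424]
orientation: [0.0, 0.993, 0.117, 0.0]
wrist_force: [-0.4, -0.8, 1.1]
finger_gap: 0.0852
clock: 3.07
tcp_pos: [0.5465, -0.2893, 0.2422]
orientation: [-0.0, 0.944, 0.331, -0.0]
wrist_force: [-0.8, -0.3, -0.0]
finger_gap: 0.06
clock: 3.48
tcp_pos: [0.5463, -0.2895, 0.2422]
orientation: [0.0, 0.85, 0.527, -0.0]
wrist_force: [-0.4, 0.6, 0.2]
finger_gap: 0.06
clock: 3.9
tcp_pos: [0.5463, -0.2895, 0.2422]
orientation: [-0.0, 0.715, 0.699, -0.0]
wrist_force: [-0.1, 0.4, 0.6]
finger_gap: 0.0598
3.9 [ 0.5463 -0.2895  0.2422] [-0.1097  0.4215  0.5687] [-0.6171  0.3996  0.1703  1.3416 -0.      0.9774] [[ 0.0237  0.9997 -0.    ]
 [ 0.9997 -0.0237 -0.    ]
 [-0.     -0.     -1.    ]]
[ 0.5471 -0.2132  0.3728]
clip_grip [(0.72, [164, 409], array([ 0.6249, -0.2726,  0.0477])), (0.58, [214, 392], array([ 0.6111, -0.3236,  0.0438]))]
midclip_grip [(0.81, [226, 314], array([ 0.534 , -0.3295,  0.0563]))]
bigclip_grip [(0.89, [136, 317], array([ 0.5392, -0.2427,  0.068 ]))]
stand [(0.82, [170, 322], array([ 0.5419, -0.2819,  0.0207])), (0.18, [174, 326], array([ 0.5459, -0.2858,  0.0209]))]
big 325 [ 0.5378 -0.2433  0.0668] ((0.5376558303833008, -0.24342258274555206), (0.0075203110463917255, 0.027766169980168343), 88.28702545166016)
small 150 [ 0.5452 -0.2886  0.0582] ((0.5451194047927856, -0.288696825504303), (0.007882206700742245, 0.015003422275185585), 89.55725860595703)
mid 230 [ 0.5346 -0.3328  0.062 ] ((0.5344789624214172, -0.3334222435951233), (0.00837139692157507, 0.021089540794491768), 88.73150634765625)
```

View pics/w1.png

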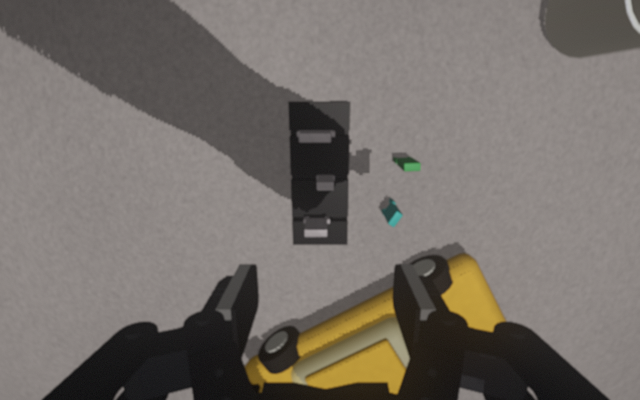

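Wrist view: the smallest clip is in the middle slot (182,325) between the big clip (136,317) and the middle clip (228,314). The fingers are centred on it.

```bash
python3 -m creep '{"hand":[45,45,45,45,45],"delta_pos":[[0,-0.001,0.0375],[0,0,0.0375],[0,0,0.0375],[0,0,0.0375],[0,0,0.0375]],"turn":[0,0,0,0,0]}'
python3 -m creep '{"hand":[45,45,45,45,45],"delta_pos":[[0,0,0.0125],[0,0,0.0125],[0,0,0.0125],[0,0,0.0125],[0,0,0.004]],"turn":[0,0,0,0,0]}'
python3 - <<'E'
from h import *
cam('side','s2.png')
a=cv2.imread('pics/s2.png')[210:350,290:490]
cv2.imwrite('pics/s2c.png',cv2.resize(a,None,fx=4,fy=4,interpolation=cv2.INTER_CUBIC))
E
```

```text
clock: 4.57
tcp_pos: [0.5455, -0.2895, 0.0912]
orientation: [0.0, 0.718, 0.697, 0.0]
wrist_force: [0.4, -0.5, -0.4]
finger_gap: 0.0452
clock: 4.98
tcp_pos: [0.5457, -0.2897, 0.0487]
orientation: [0.0, 0.717, 0.697, -0.0]
wrist_force: [-0.1, -0.6, -0.3]
finger_gap: 0.0451
```

View pics/s2c.png

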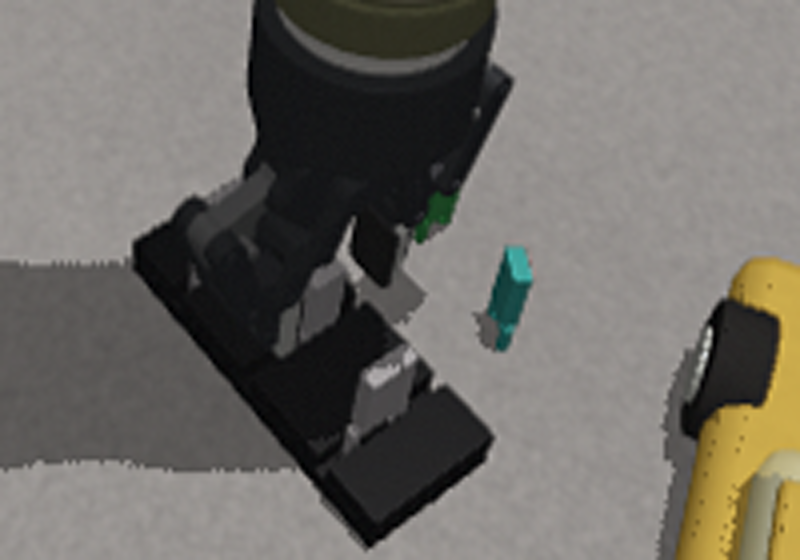

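The small tab sits between the two pads, and the large tabs on either side are clear. I'll go down the last centimetre and grip.

```bash
python3 -m creep '{"hand":[45,45,45,45,45],"delta_pos":[[0,0,0.006],[0,0,0.006],[0,0,0],[0,0,0],[0,0,0]],"turn":[0,0,0,0,0]}'
python3 -m creep '{"hand":[8,8,8,8,8],"delta_pos":[[0,0,0],[0,0,0],[0,0,0],[0,0,0],[0,0,0]],"turn":[0,0,0,0,0]}' 60
python3 -m creep '{"hand":[8,8,8,8,8],"delta_pos":[[0,0,0],[0,0,0],[0,0,0],[0,0,0],[0,0,0]],"turn":[0,0,0,0,0]}' 60
```

```text
clock: 5.45
tcp_pos: [0.5457, -0.2897, 0.0398]
orientation: [0.0, 0.717, 0.697, 0.0]
wrist_force: [0.5, -0.7, 0.2]
finger_gap: 0.0448
clock: 5.87
tcp_pos: [0.5457, -0.2897, 0.0399]
orientation: [0.0, 0.717, 0.697, -0.0]
wrist_force: [-0.0, 0.2, 2.9]
finger_gap: 0.0147
clock: 6.28
tcp_pos: [0.5457, -0.2897, 0.0398]
orientation: [0.0, 0.717, 0.697, 0.0]
wrist_force: [-1.1, 0.4, 4.1]
finger_gap: 0.0147
```

```bash
python3 -m creep '{"hand":[8,8,8,8,8],"delta_pos":[[0,0,-0.01],[0,0,-0.02],[0,0,-0.03],[0,0,-0.04],[0,0,-0.04]],"turn":[0,0,0,0,0]}'
python3 -m creep '{"hand":[8,8,8,8,8],"delta_pos":[[0,0,-0.04],[0,0,-0.04],[0,0,-0.01],[0,0,0],[0,0,0]],"turn":[0,0,0,0,0]}'
python3 - <<'E'
from h import *
np.set_printoptions(precision=4,suppress=True)
s=env.get_state();print(s['wrist_force'],s['finger_gap'])
cam('wrist','w3.png');cam('side','s3.png')
t=cam('top')
for n in ['side','top','wrist']:
    if n=='wrist': print(env.pinpoint(n,'clip_grip')[:2])
    else: print(env.pinpoint(n,'clip_grip')[:2])
a=np.vstack([cv2.imread('pics/w3.png'),cv2.imread('pics/s3.png')]);cv2.imwrite('pics/c3.png',cv2.resize(a,None,fx=.75,fy=.75))
# gearbox geometry from top
c=t;d=c['depth'];H,W=d.shape;v,u=np.mgrid[0:H,0:W]
X=np.stack([(u-c['cx'])/c['fx']*d,(v-c['cy'])/c['fy']*d,d],-1).reshape(-1,3)
Wd=(rot(c['orientation']).apply(X)+c['origin']).reshape(H,W,3)
reg=(u>110)&(u<235)&(v>185)&(v<285)
m=reg&(Wd[...,2]>.006)&(d>0)
r=cv2.minAreaRect(Wd[reg&(Wd[...,2]>.006)&(Wd[...,2]<.014)][:,:2].astype(np.float32));print('plate',r)
h=reg&(Wd[...,2]>.110)&(Wd[...,2]<.122);print('housing top',cv2.minAreaRect(Wd[h][:,:2].astype(np.float32)),Wd[h][:,2].mean())
E
```

```text
clock: 6.7
tcp_pos: [0.5446, -0.2888, 0.1517]
orientation: [-0.002, 0.717, 0.697, -0.0]
wrist_force: [0.7, 1.0, -0.1]
finger_gap: 0.0151
clock: 7.12
tcp_pos: [0.5455, -0.2895, 0.2232]
orientation: [0.0, 0.717, 0.697, 0.0]
wrist_force: [-0.6, -0.6, -1.7]
finger_gap: 0.0147
[-0.552  -0.5897 -1.704 ] 0.014724999710726343
[{'location': [277.7, 417.9], 'score': 0.73}, {'location': [257.5, 399.7], 'score': 0.43}]
[{'location': [196.1, 433.7], 'score': 0.68}, {'location': [173.2, 427.3], 'score': 0.62}]
[{'location': [224.9, 397.7], 'score': 0.93}, {'location': [168.9, 413.3], 'score': 0.87}]
plate ((0.5149915814399719, 0.11195676028728485), (0.12031499296426773, 0.1402081549167633), 70.22637939453125)
housing top ((0.5181059837341309, 0.11960333585739136), (0.0655314028263092, 0.07726073265075684), 69.82776641845703) 0.11593056144556917
```

View pics/c3.png

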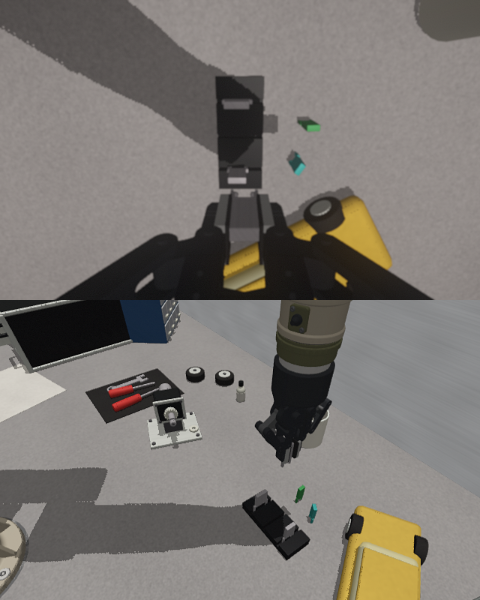

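The clip is in the fingers: the middle slot is empty and the two larger clips still stand (wrist view about 104,237 and 178,237 in the stacked picture). The gearbox yaw is about -20°. I'm moving to a viewing pose in front of the axle.

```bash
python3 -m creep '{"hand":[8,8,8,8,8],"delta_pos":[[0.035,-0.0102,0],[0.035,-0.0102,0],[0.035,-0.0102,0],[0.035,-0.0102,0],[0.035,-0.0102,0]],"turn":[0,0,0,0,0]}'
python3 -m creep '{"hand":[8,8,8,8,8],"delta_pos":[[0.035,-0.0102,0],[0.035,-0.0102,0],[0.035,-0.0102,0],[0.035,-0.0102,0],[0.035,-0.0102,0]],"turn":[0,0,0,0,0]}'
python3 -m creep '{"hand":[8,8,8,8,8],"delta_pos":[[0,0,0],[0,0,0],[0,0,0],[0,0,0],[0,0,0]],"turn":[0.736,0.736,0.736,0.736,0.736]}'
python3 - <<'E'
from h import *
np.set_printoptions(precision=4,suppress=True)
s=env.get_state();print(s['wrist_force'],s['finger_gap'],s['tcp_pos'])
for n in ['wrist','side']:
    c=cam(n,n+'4.png')
    for t in ['bearing','axle_mid','clip_grip','clip_ring']:
        print(n,t,[(round(a['score'],2),[round(x) for x in a['location']],zplane(c,*a['location'],.085),pt(c,*a['location'])) for a in env.pinpoint(n,t)[:3]])
    np.savez('pics/'+n+'4.npz',**{k:np.array(x) for k,x in c.items()})
E
python3 - <<'E'
import cv2,numpy as np
a=cv2.imread('pics/wrist4.png');b=cv2.imread('pics/side4.png')[80:220,140:300]
b=cv2.resize(b,(457,400));cv2.imwrite('pics/c4.png',cv2.resize(np.hstack([a,b]),None,fx=.72,fy=.72))
E
```

```text
clock: 7.83
tcp_pos: [0.5078, -0.1472, 0.2227]
orientation: [-0.001, 0.717, 0.697, -0.0]
wrist_force: [0.2, 0.1, -0.6]
finger_gap: 0.0148
clock: 8.25
tcp_pos: [0.4709, -0.0061, 0.2229]
orientation: [-0.0, 0.717, 0.697, -0.0]
wrist_force: [0.2, -0.4, -0.4]
finger_gap: 0.0145
clock: 8.67
tcp_pos: [0.4714, -0.0071, 0.2229]
orientation: [-0.0, 0.82, 0.572, -0.0]
wrist_force: [0.2, 0.1, -0.5]
finger_gap: 0.0144
[ 0.2272  0.0556 -0.5011] 0.014414078416162473 [ 0.4714 -0.0071  0.2229]
wrist bearing [(0.66, [66, 325], array([0.5047, 0.0863, 0.085 ]), array([0.5043, 0.0851, 0.099 ])), (0.54, [135, 326], array([0.4887, 0.0405, 0.085 ]), array([ 0.486 ,  0.0328, -0.001 ]))]
wrist axle_mid [(0.85, [134, 324], array([0.4878, 0.042 , 0.085 ]), array([ 0.4849,  0.0347, -0.0009]))]
wrist clip_grip [(0.79, [292, 324], array([ 0.4409, -0.0855,  0.085 ]), array([ 0.4718, -0.003 ,  0.2326])), (0.6, [360, 542], array([ 0.6068, -0.2238,  0.085 ]), array([ 0.6249, -0.2714,  0.0407]))]
wrist clip_ring [(0.8, [261, 324], array([ 0.4509, -0.0577,  0.085 ]), array([ 0.4358, -0.0978, -0.0031])), (0.7, [342, 527], array([ 0.598, -0.199,  0.085]), array([ 0.6303, -0.2834, -0.001 ]))]
side bearing [(0.98, [149, 229], array([0.5087, 0.087 , 0.085 ]), array([0.505 , 0.0776, 0.0926]))]
side axle_mid [(0.82, [167, 231], array([0.4866, 0.038 , 0.085 ]), array([0.4887, 0.0436, 0.0802]))]
side clip_grip [(0.84, [114, 222], array([0.556 , 0.2079, 0.085 ]), array([ 0.4716, -0.011 ,  0.2312])), (0.72, [281, 417], array([ 0.58 , -0.345,  0.085]), array([ 0.6063, -0.3308,  0.043 ])), (0.59, [257, 400], array([ 0.5915, -0.3003,  0.085 ]), array([ 0.6223, -0.2798,  0.0377]))]
side clip_ring [(0.84, [134, 227], array([0.5294, 0.1361, 0.085 ]), array([0.5127, 0.0928, 0.1171])), (0.72, [265, 396], array([ 0.5766, -0.3066,  0.085 ]), array([ 0.6198, -0.2773,  0.0153])), (0.67, [291, 412], array([ 0.5628, -0.3522,  0.085 ]), array([ 0.6136, -0.3243, -0.0008]))]
```

View pics/c4.png

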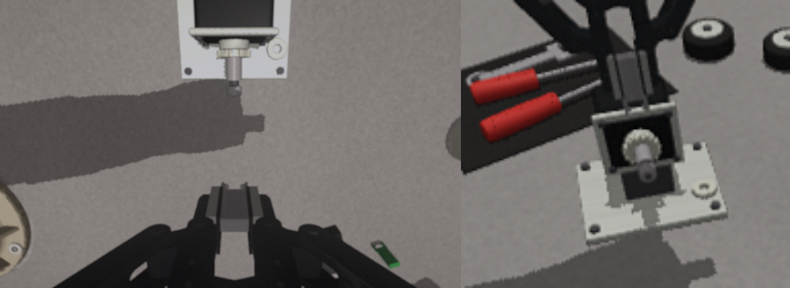

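```bash
python3 - <<'E'
from h import *
np.set_printoptions(precision=4,suppress=True)
c={k:v for k,v in np.load('pics/wrist4.npz').items()}
cv2.imwrite('pics/w4c.png',cv2.resize(c['pixels'][50:145,280:370,::-1],None,fx=6,fy=6,interpolation=cv2.INTER_CUBIC))
s=env.get_state();T=rot(s['orientation']);
d=c['depth'];H,W=d.shape;v,u=np.mgrid[0:H,0:W]
X=np.stack([(u-c['cx'])/c['fx']*d,(v-c['cy'])/c['fy']*d,d],-1).reshape(-1,3)
Wd=(rot(c['orientation']).apply(X)+c['origin'])
L=(T.inv().apply(Wd-s['tcp_pos'])).reshape(H,W,3)  # tool frame
Wd=Wd.reshape(H,W,3)
for r in range(62,140,1):
    m=(u[r]>=310)&(u[r]<=340)&(Wd[r,:,2]>.075)&(Wd[r,:,2]<.12)
    if m.any():
        q=L[r][m];print(r,m.sum(),u[r][m].min(),u[r][m].max(),'toolx %.4f y %.4f w %.4f'%(q[:,0].mean(),(q[:,1].min()+q[:,1].max())/2,np.ptp(q[:,1])),'zmax %.4f'%Wd[r][m][:,2].max())
h=(Wd[...,2]>.110)&(Wd[...,2]<.122)&(v<80)&(u>250)&(u<390);print(cv2.minAreaRect(L[h][:,:2].astype(np.float32)))
h=(Wd[...,2]>.006)&(Wd[...,2]<.014)&(v<130)&(u>230)&(u<420);print(cv2.minAreaRect(L[h][:,:2].astype(np.float32)))
E
```

```text
62 31 310 340 toolx 0.1008 y -0.0009 w 0.0207 zmax 0.0997
63 31 310 340 toolx 0.1002 y -0.0009 w 0.0206 zmax 0.0994
64 31 310 340 toolx 0.0995 y -0.0009 w 0.0207 zmax 0.0998
65 31 310 340 toolx 0.0989 y -0.0009 w 0.0207 zmax 0.0999
66 31 310 340 toolx 0.0983 y -0.0009 w 0.0207 zmax 0.0995
67 31 310 340 toolx 0.0979 y -0.0009 w 0.0209 zmax 0.0967
68 31 310 340 toolx 0.0973 y -0.0009 w 0.0214 zmax 0.1021
69 31 310 340 toolx 0.0962 y -0.0010 w 0.0206 zmax 0.1015
70 31 310 340 toolx 0.0956 y -0.0010 w 0.0206 zmax 0.1025
71 31 310 340 toolx 0.0950 y -0.0010 w 0.0207 zmax 0.1021
72 31 310 340 toolx 0.0944 y -0.0010 w 0.0207 zmax 0.1012
73 31 310 340 toolx 0.0937 y -0.0010 w 0.0207 zmax 0.1017
74 30 310 340 toolx 0.0931 y -0.0010 w 0.0207 zmax 0.1022
75 31 310 340 toolx 0.0924 y -0.0010 w 0.0207 zmax 0.1018
76 31 310 340 toolx 0.0918 y -0.0010 w 0.0207 zmax 0.1024
77 30 310 340 toolx 0.0912 y -0.0010 w 0.0207 zmax 0.1017
78 31 310 340 toolx 0.0909 y -0.0009 w 0.0210 zmax 0.0952
79 31 310 340 toolx 0.0905 y -0.0010 w 0.0221 zmax 0.0933
80 22 314 335 toolx 0.0897 y -0.0014 w 0.0151 zmax 0.093
[... 2633 characters left out ...]
0921
126 21 315 335 toolx 0.0578 y -0.0011 w 0.0150 zmax 0.0923
127 21 315 335 toolx 0.0571 y -0.0011 w 0.0150 zmax 0.0920
128 21 315 335 toolx 0.0564 y -0.0011 w 0.0150 zmax 0.0932
129 21 315 335 toolx 0.0557 y -0.0011 w 0.0150 zmax 0.0927
130 21 315 335 toolx 0.0550 y -0.0012 w 0.0149 zmax 0.0927
131 20 315 334 toolx 0.0542 y -0.0016 w 0.0142 zmax 0.0920
132 17 316 333 toolx 0.0534 y -0.0016 w 0.0128 zmax 0.0919
133 12 319 330 toolx 0.0528 y -0.0015 w 0.0082 zmax 0.0912
((0.11908914148807526, -0.0012033097445964813), (0.031328458338975906, 0.07725843042135239), 0.2867891192436218)
((0.11376052349805832, -0.0013826265931129456), (0.09172198921442032, 0.1402508020401001), 0.1174076572060585)
```

View pics/w4c.png

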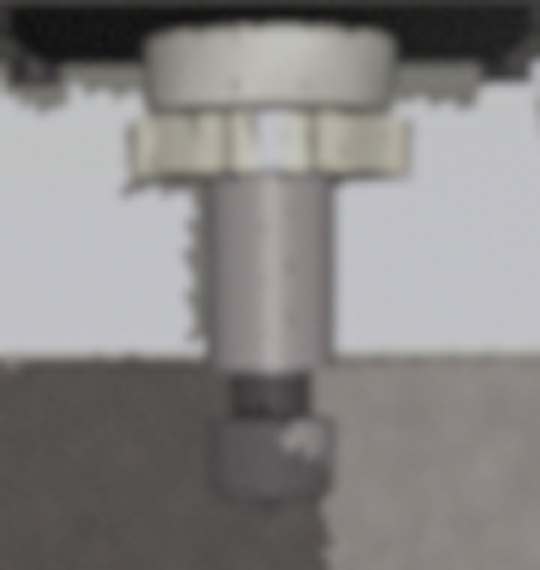

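```bash
python3 - <<'E'
from h import *
np.set_printoptions(precision=4,suppress=True)
c={k:v for k,v in np.load('pics/wrist4.npz').items()}
cv2.imwrite('pics/w5c.png',cv2.resize(c['pixels'][240:360,265:385,::-1],None,fx=5,fy=5,interpolation=cv2.INTER_CUBIC))
s=env.get_state();T=rot(s['orientation']);print(s['tcp_pos'])
d=c['depth'];H,W=d.shape;v,u=np.mgrid[0:H,0:W]
X=np.stack([(u-c['cx'])/c['fx']*d,(v-c['cy'])/c['fy']*d,d],-1).reshape(-1,3)
L=(T.inv().apply(rot(c['orientation']).apply(X)+c['origin']-s['tcp_pos'])).reshape(H,W,3)
for r in range(250,345,5):
    print(r,[tuple(np.round(L[r,k]*1000,1)) for k in range(300,352,6)])
E
```

```text
[ 0.4718 -0.0074  0.2235]
250 [(np.float64(-82.5), np.float64(-29.6), np.float64(224.5)), (np.float64(-82.7), np.float64(-23.0), np.float64(225.0)), (np.float64(-82.3), np.float64(-16.3), np.float64(224.1)), (np.float64(-82.6), np.float64(-9.6), np.float64(224.6)), (np.float64(-82.8), np.float64(-3.0), np.float64(224.9)), (np.float64(-82.4), np.float64(3.7), np.float64(224.1)), (np.float64(-83.3), np.float64(10.4), np.float64(226.1)), (np.float64(-82.7), np.float64(17.0), np.float64(224.5)), (np.float64(-82.5), np.float64(23.6), np.float64(224.1))]
255 [(np.float64(-88.6), np.float64(-29.8), np.float64(224.7)), (np.float64(-89.0), np.float64(-23.1), np.float64(225.5)), (np.float64(2.7), np.float64(-7.7), np.float64(28.3)), (np.float64(-89.1), np.float64(-9.7), np.float64(225.4)), (np.float64(-88.6), np.float64(-3.0), np.float64(224.3)), (np.float64(-88.4), np.float64(3.7), np.float64(223.9)), (np.float64(2.7), np.float64(4.2), np.float64(28.1)), (np.float64(2.7), np.float64(7.2), np.float64(28.1)), (np.float64(-89.1), np.float64(23.8), np.float64(225.3))]
260 [(np.float64(10.3), np.f
[... 7938 characters left out ...]
loat64(-194.8), np.float64(10.9), np.float64(225.3)), (np.float64(-194.0), np.float64(18.1), np.float64(224.1)), (np.float64(-4.1), np.float64(7.0), np.float64(-24.8))]
340 [(np.float64(-3.7), np.float64(-10.0), np.float64(-27.9)), (np.float64(-11.0), np.float64(-8.5), np.float64(-18.5)), (np.float64(-200.6), np.float64(-18.1), np.float64(223.6)), (np.float64(-201.3), np.float64(-10.9), np.float64(224.5)), (np.float64(-200.3), np.float64(-3.6), np.float64(223.2)), (np.float64(-201.2), np.float64(3.7), np.float64(224.2)), (np.float64(-200.3), np.float64(10.9), np.float64(223.1)), (np.float64(-201.6), np.float64(18.2), np.float64(224.7)), (np.float64(-7.3), np.float64(7.1), np.float64(-23.3))]
```

View pics/w5c.png

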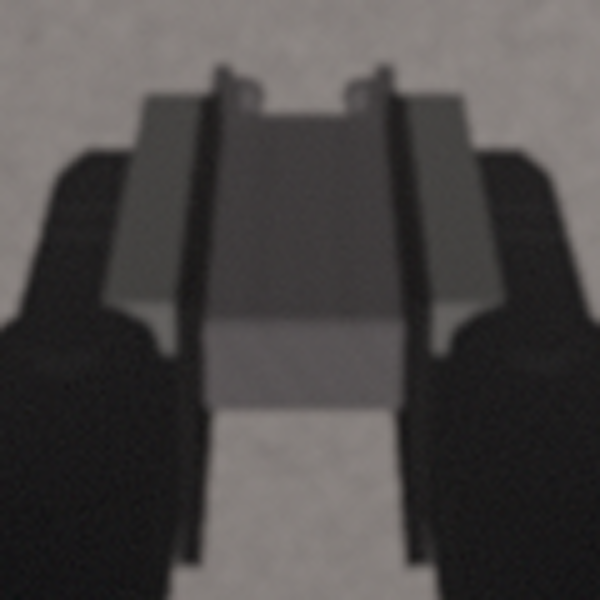

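```bash
python3 -m creep '{"hand":[8,8,8,8,8],"delta_pos":[[0.0164,-0.0004,0],[0.0164,0,0],[0.0164,0,0],[0.0164,0,0],[0.0164,0,0]],"turn":[0,0,0,0,0]}'
python3 -m creep '{"hand":[8,8,8,8,8],"delta_pos":[[0,0,0.0235],[0,0,0.0235],[0,0,0.0235],[0,0,0.0235],[0,0,0.0235]],"turn":[0,0,0,0,0]}'
python3 -m creep '{"hand":[8,8,8,8,8],"delta_pos":[[0,0,0],[0,0,0],[0,0,0],[0,0,0],[0,0,0]],"turn":[0,0,0,0,0]}'
python3 - <<'E'
from h import *
np.set_printoptions(precision=4,suppress=True)
s=env.get_state();print(s['wrist_force'],s['tcp_pos'])
a=cam('side')['pixels'][100:200,180:300,::-1];b=cam('top')['pixels'][190:290,150:270,::-1];c=cam('wrist')['pixels'][150:350,205:445,::-1]
o=[cv2.resize(x,(400,333),interpolation=cv2.INTER_CUBIC) for x in(a,b,c)]
cv2.imwrite('pics/c6.png',np.vstack([np.hstack(o[:2]),np.hstack([o[2],o[2]*0])])[:600])
E
```

```text
clock: 9.58
tcp_pos: [0.4942, 0.0549, 0.2235]
orientation: [0.0, 0.819, 0.574, 0.0]
wrist_force: [-0.5, -0.0, -0.3]
finger_gap: 0.0147
clock: 10.0
tcp_pos: [0.494, 0.0545, 0.1287]
orientation: [0.0, 0.819, 0.574, 0.0]
wrist_force: [0.5, 0.4, -0.4]
finger_gap: 0.0147
clock: 10.42
tcp_pos: [0.4949, 0.0543, 0.1308]
orientation: [0.001, 0.819, 0.574, 0.001]
wrist_force: [0.4, -0.9, -1.0]
finger_gap: 0.015
[ 0.3783 -0.8583 -1.0471] [0.4949 0.0543 0.1308]
```

View pics/c6.png

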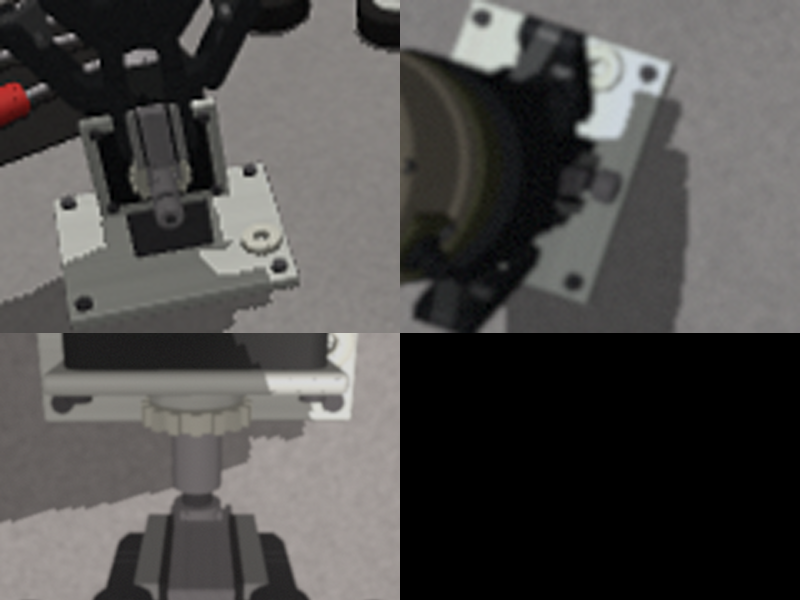

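The clip hangs over the axle, just at the groove (the wrist view shows the neck right in front of the tab). I'll creep down in small steps and watch the force.

```bash
python3 -m creep '{"hand":[8,8,8,8,8],"delta_pos":[[0,0,0.001],[0,0,0.001],[0,0,0.001],[0,0,0.001],[0,0,0.001]],"turn":[0,0,0,0,0]}'
python3 -m creep '{"hand":[8,8,8,8,8],"delta_pos":[[0,0,0.0005],[0,0,0.0005],[0,0,0],[0,0,0],[0,0,0]],"turn":[0,0,0,0,0]}'
python3 -m creep '{"hand":[8,8,8,8,8],"delta_pos":[[0,0,0.0005],[0,0,0.0005],[0,0,0],[0,0,0],[0,0,0]],"turn":[0,0,0,0,0]}'
```

```text
clock: 10.98
tcp_pos: [0.4939, 0.0544, 0.1253]
orientation: [-0.0, 0.819, 0.574, -0.0]
wrist_force: [0.3, 0.9, -0.3]
finger_gap: 0.0149
clock: 11.4
tcp_pos: [0.494, 0.0544, 0.1247]
orientation: [0.0, 0.819, 0.574, -0.0]
wrist_force: [0.8, 1.1, 0.3]
finger_gap: 0.0147
clock: 11.82
tcp_pos: [0.4939, 0.0544, 0.1239]
orientation: [0.0, 0.819, 0.574, -0.0]
wrist_force: [0.1, 0.5, -0.9]
finger_gap: 0.0147
```

```bash
for i in 1; do python3 -m creep '{"hand":[8,8,8,8,8],"delta_pos":[[0,0,0.0005],[0,0,0.0005],[0,0,0.0005],[0,0,0],[0,0,0]],"turn":[0,0,0,0,0]}'; done
python3 -m creep '{"hand":[8,8,8,8,8],"delta_pos":[[0,0,0.0005],[0,0,0.0005],[0,0,0],[0,0,0],[0,0,0]],"turn":[0,0,0,0,0]}'
python3 -m creep '{"hand":[8,8,8,8,8],"delta_pos":[[0,0,0.0005],[0,0,0.0005],[0,0,0],[0,0,0],[0,0,0]],"turn":[0,0,0,0,0]}'
```

```text
clock: 12.23
tcp_pos: [0.4939, 0.0544, 0.1226]
orientation: [0.0, 0.819, 0.574, -0.0]
wrist_force: [0.5, -0.0, -0.6]
finger_gap: 0.0151
clock: 12.65
tcp_pos: [0.494, 0.0544, 0.1219]
orientation: [0.0, 0.819, 0.574, -0.0]
wrist_force: [-0.2, -1.1, -1.0]
finger_gap: 0.0148
clock: 13.07
tcp_pos: [0.4939, 0.0544, 0.1211]
orientation: [0.0, 0.819, 0.574, -0.0]
wrist_force: [0.1, 0.2, -0.9]
finger_gap: 0.0148
```

```bash
python3 -m creep '{"hand":[8,8,8,8,8],"delta_pos":[[0,0,0.0005],[0,0,0.0005],[0,0,0],[0,0,0],[0,0,0]],"turn":[0,0,0,0,0]}'
python3 -m creep '{"hand":[8,8,8,8,8],"delta_pos":[[0,0,0.0005],[0,0,0.0005],[0,0,0],[0,0,0],[0,0,0]],"turn":[0,0,0,0,0]}'
```

```text
clock: 13.48
tcp_pos: [0.4939, 0.0544, 0.1203]
orientation: [0.0, 0.819, 0.574, -0.0]
wrist_force: [-0.7, 0.2, -0.3]
finger_gap: 0.0149
clock: 13.9
tcp_pos: [0.4939, 0.0544, 0.1194]
orientation: [0.0, 0.819, 0.574, -0.0]
wrist_force: [-0.1, 0.3, -1.5]
finger_gap: 0.0144
```

```bash
python3 -m creep '{"hand":[8,8,8,8,8],"delta_pos":[[0,0,0.0005],[0,0,0.0005],[0,0,0],[0,0,0],[0,0,0]],"turn":[0,0,0,0,0]}'
python3 -m creep '{"hand":[8,8,8,8,8],"delta_pos":[[0,0,0.0005],[0,0,0.0005],[0,0,0],[0,0,0],[0,0,0]],"turn":[0,0,0,0,0]}'
python3 -m creep '{"hand":[8,8,8,8,8],"delta_pos":[[0,0,0.0005],[0,0,0],[0,0,0],[0,0,0],[0,0,0]],"turn":[0,0,0,0,0]}'
```

```text
clock: 14.32
tcp_pos: [0.4939, 0.0544, 0.1186]
orientation: [0.0, 0.819, 0.574, -0.0]
wrist_force: [-0.5, 0.0, 0.1]
finger_gap: 0.015
clock: 14.73
tcp_pos: [0.4939, 0.0544, 0.1179]
orientation: [0.0, 0.819, 0.574, -0.0]
wrist_force: [-0.4, -0.3, -0.3]
finger_gap: 0.0147
clock: 15.15
tcp_pos: [0.494, 0.0544, 0.1175]
orientation: [0.0, 0.819, 0.574, -0.0]
wrist_force: [0.5, -0.1, -0.8]
finger_gap: 0.0148
```

```bash
python3 -m creep '{"hand":[8,8,8,8,8],"delta_pos":[[0,0,0.0005],[0,0,0.0005],[0,0,0],[0,0,0],[0,0,0]],"turn":[0,0,0,0,0]}'
python3 -m creep '{"hand":[8,8,8,8,8],"delta_pos":[[0,0,0.0005],[0,0,0],[0,0,0],[0,0,0],[0,0,0]],"turn":[0,0,0,0,0]}'
python3 - <<'E'
from h import *
np.set_printoptions(precision=4,suppress=True)
a=cam('side')['pixels'][110:190,190:270,::-1];b=cam('top')['pixels'][210:270,180:240,::-1];c=cam('wrist')['pixels'][190:300,265:385,::-1]
o=[cv2.resize(x,(400,333),interpolation=cv2.INTER_CUBIC) for x in(a,b,c)]
cv2.imwrite('pics/c7.png',np.vstack([np.hstack(o[:2]),np.hstack([o[2],o[2]*0])])[:600])
E
```

```text
clock: 15.57
tcp_pos: [0.4939, 0.0544, 0.1166]
orientation: [0.0, 0.819, 0.574, -0.0]
wrist_force: [-0.5, -0.2, -0.0]
finger_gap: 0.0152
clock: 15.98
tcp_pos: [0.4938, 0.0544, 0.1162]
orientation: [-0.0, 0.819, 0.574, -0.0]
wrist_force: [-0.6, -0.0, -0.2]
finger_gap: 0.0146
```

View pics/c7.png

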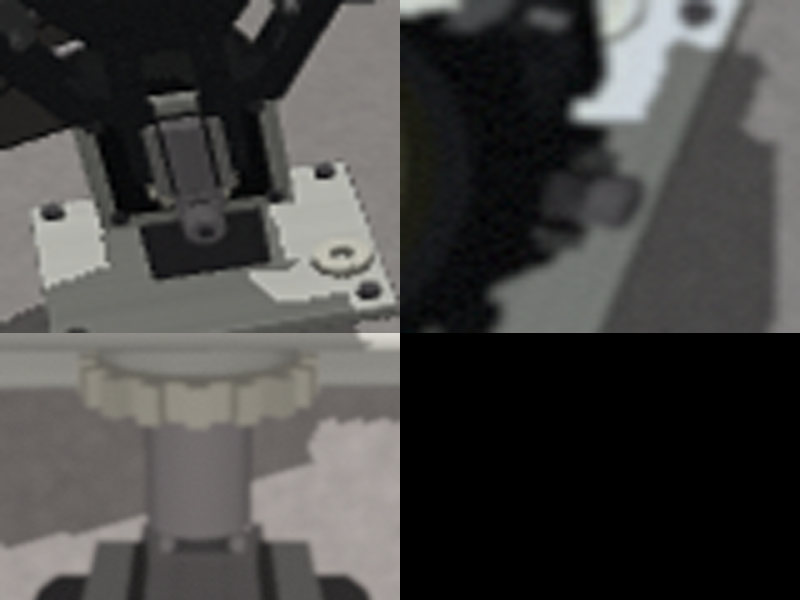

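The clip's arms are right at the groove's inner shoulder (wrist view) and below the full-diameter rest height with no force, so it is in the groove. I'll keep pressing gently.

```bash
python3 -m creep '{"hand":[8,8,8,8,8],"delta_pos":[[0,0,0.0005],[0,0,0.0005],[0,0,0],[0,0,0],[0,0,0]],"turn":[0,0,0,0,0]}'
python3 -m creep '{"hand":[8,8,8,8,8],"delta_pos":[[0,0,0.0005],[0,0,0.0005],[0,0,0],[0,0,0],[0,0,0]],"turn":[0,0,0,0,0]}'
python3 -m creep '{"hand":[8,8,8,8,8],"delta_pos":[[0,0,0.0005],[0,0,0.0005],[0,0,0],[0,0,0],[0,0,0]],"turn":[0,0,0,0,0]}'
```

```text
clock: 16.55
tcp_pos: [0.4936, 0.0544, 0.1154]
orientation: [-0.0, 0.819, 0.574, -0.0]
wrist_force: [-2.9, 0.3, 0.4]
finger_gap: 0.0149
clock: 16.97
tcp_pos: [0.4937, 0.0545, 0.1146]
orientation: [-0.0, 0.819, 0.574, -0.0]
wrist_force: [-3.3, 2.0, 1.8]
finger_gap: 0.0146
clock: 17.38
tcp_pos: [0.4938, 0.0544, 0.1136]
orientation: [-0.0, 0.819, 0.574, -0.0]
wrist_force: [-3.3, 1.6, 0.7]
finger_gap: 0.0148
```

```bash
python3 -m creep '{"hand":[8,8,8,8,8],"delta_pos":[[0,-0.0004,0],[0,0,0],[0,0,0],[0,0,0],[0,0,0]],"turn":[0,0,0,0,0]}'
python3 -m creep '{"hand":[8,8,8,8,8],"delta_pos":[[0,-0.0003,0],[0,0,0],[0,0,0],[0,0,0],[0,0,0]],"turn":[0,0,0,0,0]}'
```

```text
clock: 17.8
tcp_pos: [0.4937, 0.0544, 0.114]
orientation: [0.0, 0.819, 0.574, -0.0]
wrist_force: [-3.1, 0.1, 2.5]
finger_gap: 0.0148
clock: 18.22
tcp_pos: [0.4937, 0.0547, 0.114]
orientation: [0.0, 0.819, 0.574, 0.0]
wrist_force: [-2.2, 1.6, 2.4]
finger_gap: 0.0149
```

```bash
python3 -m creep '{"hand":[8,8,8,8,8],"delta_pos":[[0,-0.0004,0],[0,-0.0003,0],[0,0,0],[0,0,0],[0,0,0]],"turn":[0,0,0,0,0]}'
python3 -m creep '{"hand":[8,8,8,8,8],"delta_pos":[[0,0,0.0005],[0,0,0.0005],[0,0,0],[0,0,0],[0,0,0]],"turn":[0,0,0,0,0]}'
python3 -m creep '{"hand":[8,8,8,8,8],"delta_pos":[[0,0,0.0005],[0,0,0.0005],[0,0,0],[0,0,0],[0,0,0]],"turn":[0,0,0,0,0]}'
```

```text
clock: 18.63
tcp_pos: [0.4934, 0.0546, 0.1141]
orientation: [0.0, 0.819, 0.574, 0.0]
wrist_force: [-0.9, -0.2, 3.0]
finger_gap: 0.0147
clock: 19.05
tcp_pos: [0.4932, 0.0547, 0.113]
orientation: [0.0, 0.819, 0.574, 0.0]
wrist_force: [-0.4, -0.5, 1.3]
finger_gap: 0.0146
clock: 19.47
tcp_pos: [0.493, 0.0546, 0.1121]
orientation: [0.0, 0.819, 0.573, -0.0]
wrist_force: [1.5, -1.2, -2.1]
finger_gap: 0.0149
```

```bash
python3 -m creep '{"hand":[8,8,8,8,8],"delta_pos":[[0,0,0.0005],[0,0,0.0005],[0,0,0],[0,0,0],[0,0,0]],"turn":[0,0,0,0,0]}'
python3 -m creep '{"hand":[8,8,8,8,8],"delta_pos":[[0,0,0.0005],[0,0,0.0005],[0,0,0],[0,0,0],[0,0,0]],"turn":[0,0,0,0,0]}'
python3 -m creep '{"hand":[8,8,8,8,8],"delta_pos":[[0,0,0.0005],[0,0,0.0005],[0,0,0],[0,0,0],[0,0,0]],"turn":[0,0,0,0,0]}'
```

```text
clock: 19.88
tcp_pos: [0.493, 0.0547, 0.1113]
orientation: [0.0, 0.819, 0.574, -0.0]
wrist_force: [2.8, -0.9, -2.4]
finger_gap: 0.0147
clock: 20.3
tcp_pos: [0.493, 0.0547, 0.1105]
orientation: [0.0, 0.819, 0.574, -0.0]
wrist_force: [3.9, -1.7, -5.7]
finger_gap: 0.0149
clock: 20.72
tcp_pos: [0.493, 0.0548, 0.1098]
orientation: [0.0, 0.819, 0.574, 0.0]
wrist_force: [4.0, -1.0, -4.3]
finger_gap: 0.0148
```

```bash
python3 -m creep '{"hand":[8,8,8,8,8],"delta_pos":[[0,0.0005,0],[0,0,0.0005],[0,0,0],[0,0,0],[0,0,0]],"turn":[0,0,0,0,0]}'
python3 -m creep '{"hand":[8,8,8,8,8],"delta_pos":[[0,0,0.0005],[0,0,0.0005],[0,0,0],[0,0,0],[0,0,0]],"turn":[0,0,0,0,0]}'
python3 -m creep '{"hand":[8,8,8,8,8],"delta_pos":[[0,0,0.0005],[0,0,0],[0,0,0],[0,0,0],[0,0,0]],"turn":[0,0,0,0,0]}'
```

```text
clock: 21.13
tcp_pos: [0.493, 0.0547, 0.1094]
orientation: [-0.0, 0.819, 0.574, -0.0]
wrist_force: [2.9, -0.6, -1.5]
finger_gap: 0.0148
clock: 21.55
tcp_pos: [0.493, 0.0547, 0.1088]
orientation: [-0.0, 0.819, 0.574, -0.0]
wrist_force: [1.0, -0.9, 0.5]
finger_gap: 0.0147
clock: 21.97
tcp_pos: [0.4932, 0.0547, 0.1086]
orientation: [0.0, 0.819, 0.574, 0.0]
wrist_force: [-1.0, 0.7, 5.1]
finger_gap: 0.0152
```

```bash
python3 -m creep '{"hand":[8,8,8,8,8],"delta_pos":[[0,0,0.0004],[0,0,0],[0,0,0],[0,0,0],[0,0,0]],"turn":[0,0,0,0,0]}'
python3 - <<'E'
from h import *
np.set_printoptions(precision=4,suppress=True)
a=cam('side')['pixels'][110:190,190:270,::-1];b=cam('top')['pixels'][210:270,180:240,::-1];c=cam('wrist')['pixels'][190:300,265:385,::-1]
o=[cv2.resize(x,(400,333),interpolation=cv2.INTER_CUBIC) for x in(a,b,c)]
cv2.imwrite('pics/c8.png',np.vstack([np.hstack(o[:2]),np.hstack([o[2],o[2]*0])])[:600])
E
```

```text
clock: 22.38
tcp_pos: [0.4933, 0.0547, 0.1085]
orientation: [0.0, 0.819, 0.574, 0.0]
wrist_force: [-1.6, 0.2, 7.4]
finger_gap: 0.0149
```

View pics/c8.png

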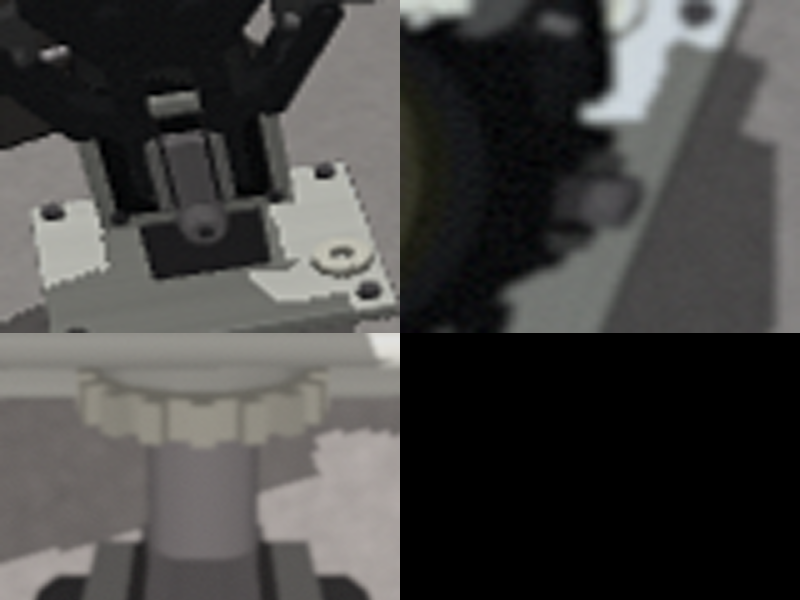

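Fully home: first nose contact at TCP 0.1155, stop at 0.1085 (7 mm lower), snap-through felt as a pull, then a firm rise to 7 N. I'll let go and rise.

```bash
python3 -m creep '{"hand":[8,20,40,40,40],"delta_pos":[[0,0,-0.0006],[0,0,0],[0,0,0],[0,0,0],[0,0,0]],"turn":[0,0,0,0,0]}'
python3 -m creep '{"hand":[40,40,40,40,40],"delta_pos":[[0,0,0],[0,0,0],[0,0,-0.005],[0,0,-0.01],[0,0,-0.01]],"turn":[0,0,0,0,0]}'
python3 -m creep '{"hand":[40,40,40,40,40],"delta_pos":[[-0.01,0,-0.03],[-0.02,0,-0.03],[-0.03,0,-0.03],[-0.03,0,0],[-0.02,0,0]],"turn":[0,0,0,0,0]}'
python3 -m creep '{"hand":[40,40,40,40,40],"delta_pos":[[0,0,0],[0,0,0],[0,0,0],[0,0,0],[0,0,0]],"turn":[0,0,0,0,0]}'
python3 - <<'E'
from h import *
np.set_printoptions(precision=4,suppress=True)
s=env.get_state();print(s['wrist_force'],s['tcp_pos']);T=rot(s['orientation'])
c=cam('wrist','w9.png');d=c['depth'];H,W=d.shape;v,u=np.mgrid[0:H,0:W]
X=np.stack([(u-c['cx'])/c['fx']*d,(v-c['cy'])/c['fy']*d,d],-1).reshape(-1,3)
Wd=(rot(c['orientation']).apply(X)+c['origin']);L=T.inv().apply(Wd-s['tcp_pos']).reshape(H,W,3);Wd=Wd.reshape(H,W,3)
for n in ['clip_grip','clip_ring','axle_mid']: print(n,[(round(a['score'],2),[round(x) for x in a['location']],pt(c,*a['location'])) for a in env.pinpoint('wrist',n)[:3]])
m=(Wd[...,2]>.122)&(abs(Wd[...,0]-.493)<.03)&(abs(Wd[...,1]-.055)<.03)
print(m.sum(),Wd[m].mean(0),Wd[m].max(0),cv2.minAreaRect(L[m][:,:2].astype(np.float32)))
rr=np.argwhere(m);r0,c0=rr.mean(0).astype(int)if len(rr) else (120,325);print(r0,c0)
o=c['pixels'][max(0,r0-60):r0+60,c0-60:c0+60,::-1]
b=cam('side')['pixels'][110:190,190:270,::-1];t=cam('top')['pixels'][210:270,180:240,::-1]
cv2.imwrite('pics/c9.png',np.hstack([cv2.resize(x,(266,266),interpolation=cv2.INTER_CUBIC) for x in (o,b,t)]))
E
```

```text
clock: 22.95
tcp_pos: [0.4929, 0.0547, 0.108]
orientation: [-0.0, 0.819, 0.574, -0.0]
wrist_force: [0.7, -0.1, 0.6]
finger_gap: 0.0401
clock: 23.37
tcp_pos: [0.4931, 0.0546, 0.129]
orientation: [-0.0, 0.819, 0.574, -0.0]
wrist_force: [-0.3, 0.2, 0.7]
finger_gap: 0.0399
clock: 23.78
tcp_pos: [0.4641, -0.0296, 0.2035]
orientation: [0.002, 0.819, 0.573, 0.002]
wrist_force: [0.3, -0.3, -0.7]
finger_gap: 0.0401
clock: 24.2
tcp_pos: [0.4633, -0.0273, 0.2003]
orientation: [-0.0, 0.819, 0.574, -0.0]
wrist_force: [0.6, -0.6, 0.4]
finger_gap: 0.04
[ 0.5572 -0.631   0.3721] [ 0.4633 -0.0273  0.2003]
clip_grip [(0.88, [80, 324], array([0.4913, 0.0545, 0.1273])), (0.77, [359, 560], array([ 0.6264, -0.2723,  0.0403]))]
clip_ring [(0.86, [84, 328], array([0.493 , 0.0519, 0.1267])), (0.78, [340, 541], array([ 0.629 , -0.2828, -0.0001]))]
axle_mid [(0.67, [101, 326], array([0.4892, 0.0435, 0.0916]))]
1457 [0.4898 0.0478 0.2676] [0.5008 0.0613 0.3309] ((0.08364704996347427, -0.0007243547588586807), (0.01550909411162138, 0.01508247759193182), 89.9931869506836)
162 326
```

View pics/c9.png

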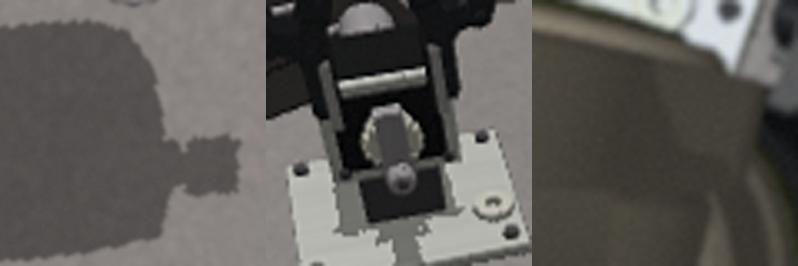

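```bash
python3 - <<'E'
from h import *
np.set_printoptions(precision=4,suppress=True)
s=env.get_state();T=rot(s['orientation'])
c=cam('wrist');d=c['depth'];H,W=d.shape;v,u=np.mgrid[0:H,0:W]
X=np.stack([(u-c['cx'])/c['fx']*d,(v-c['cy'])/c['fy']*d,d],-1).reshape(-1,3)
Wd=(rot(c['orientation']).apply(X)+c['origin']);L=T.inv().apply(Wd-s['tcp_pos']).reshape(H,W,3);Wd=Wd.reshape(H,W,3)
m=(Wd[...,2]>.122)&(Wd[...,2]<.14)&(abs(Wd[...,0]-.493)<.02)&(abs(Wd[...,1]-.055)<.02)
print(m.sum(),Wd[m].mean(0),cv2.minAreaRect(L[m][:,:2].astype(np.float32)))
m2=(Wd[...,2]>.089)&(Wd[...,2]<.096)&(u>300)&(u<350)&(v<125)&(abs(L[...,0]-.09)<.045)
print(m2.sum(),(L[m2][:,1].min()+L[m2][:,1].max())/2,L[m2][:,0].min(),L[m2][:,0].max())
for n in ['midclip_grip','bigclip_grip']: 
    cs=cam('side');print(n,[(a['score'],pt(cs,*a['location'])) for a in env.pinpoint('side',n)[:2]])
cv2.imwrite('pics/c10.png',cv2.resize(c['pixels'][40:140,275:375,::-1],(500,500),interpolation=cv2.INTER_CUBIC))
E
```

```text
456 [0.4924 0.055  0.1271] ((0.08783824741840363, -0.0007412373088300228), (0.007742710877209902, 0.015466401353478432), 0.03653750941157341)
1393 -0.0006470695886814249 0.0747052567480085 0.12831984649524764
midclip_grip [(0.77, array([ 0.5304, -0.3376,  0.0628]))]
bigclip_grip [(0.66, array([ 0.5322, -0.2472,  0.0693]))]
```

View pics/c10.png

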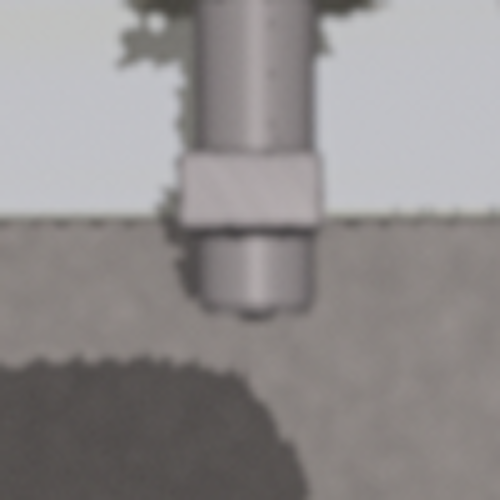

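The tab sits square and centred across the axle, 13 mm from the axle end, with its top at the seated height. The larger clips have not moved. Handing in.

```bash
python3 -c "
from workcell import env
s=env.get_state();print(s['clock'],s['wrist_force'],env.hand_in())"
```

```text
the job is handed in; nothing more can be done
24.75 [ 0.23194153 -0.19632444 -0.70572201] None
```

I took the smallest clip, the one in the middle slot, out of the stand by its tab. I pressed it onto the axle groove about 32 mm out from the bearing, let go and backed away. The job went in at about 24.8 s, and hand-in gives no verdict.

- **Seating:** The noses touched at TCP height 0.1155 m. The clip then pulled itself in by about 6 N, and came to a firm stop 7 mm lower at 7.4 N. That is the full travel from resting in the groove to seated, and the press force read at the end of each call never exceeded 7.4 N.
- **After letting go:** In the wrist image the tab is square to the axle (well under 1°) and about 0.1 mm off the axis sideways. It is about 13 mm in from the axle's end, where the groove lies.
- **Height:** The tab top measured 0.127 m, against 0.1285 m for a seated clip. The same camera also read the tab 1.3 mm low while it was in the stand, so I take this as camera bias.
- **Larger clips:** Both still stand in the stand, within about 5 mm of their first readings. The gripper was clear and the wrist force was near zero.
- **Not checked:** I had no direct reading of the clip's grip on the axle after release, only the snap and the final stop felt while pressing.

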